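# Shut the incubator bay over the culture dishes

## Robot

A 6-joint arm with a two-finger parallel gripper is mounted at the origin on a cart in front of the work surface, level with it; the furniture and walls round the work are solid. World frame = base frame: x ahead of the robot, y to its left, z up, the work surface at z = 0. Lengths are in m, angles in degrees, forces in N, time in s.
With the tool pointing down it reaches from about 0.4 to 0.825 m from the base axis. Payload 7 kg.
Tool frame: the origin (TCP) lies on the centre line of the jaws, within the pads' length; the fingertips stand 22 mm ahead of it and the grasp point (between the pads) lies 3 mm ahead of it; z points along the fingers, y is the line along which they close (so a half turn about z gives the same grasp; the last joint's range is limited). The gripper opens to 88 mm and grips with 3 to 60 N. Pads are 19 mm wide; open, the fingers measure 130 mm over their backs; the gripper's body (78 mm by 193 mm) begins 47 mm behind the grasp point.
Start: joints at [-56.66, 20.546, 0.682, 0, -70.136, -16.507], TCP at [0.195, -0.646, 0.249] pointing down, gripper open.
Joint ranges: [-176.03, 176.03], [-82.01, 121.73], [-58.28, 71.71], [-173.87, 95.51], [-174.79, -0.11], [-173.66, 173.66]. Speed limits (degrees/s): [136.94, 136.94, 172.46, 180, 180, 180].

## Interface

Orientations are given as [roll, pitch, yaw] about the fixed x, y, z axes, in that order (R = Rz(yaw) Ry(pitch) Rx(roll)).
In Python, from plant import get_state, cams, r gives the robot as it stands.
- The arm moves only by the tool apply_moves, never from a script. Its argument "targets" is a list of rows, each an object with "dp": the shift along the world's x, y, z in m, a list of three; "yaw": the turn about the world's z in degrees. In form: [{"dp": [x, y, z], "yaw": yaw}, ...]. A call has 1 to 20 rows; each row is the pose to reach, as a shift and turn from the pose commanded when the call began; what a row does not reach only later rows make up. A row lasts 1/12 s, in which the tool goes at most 41.7 mm and 7.16 degrees, less where a joint would pass 70% of its speed; a pose out of reach is approached as far as the arm can. A call with a gripper value outside its range is refused whole. "grip" is the gripper command: -1 is fully open, 1 is shut, values between are in proportion, set as the call begins (left out, the last holds). The fingers move at their own pace and stop on an object; "squeeze" is the grip in N (left out, the last holds). Time passes only in rows, so rows that repeat a pose let the fingers close. It gives the time, the measured TCP pose, the force, the opening and the grip force at its end, in the units of the state.
- get_state(): the state, without advancing time (a new reading comes with each control period).
- cams.capture(name): name is "scene" or "top"; returns a dict with "image" (384x512x3 uint8, red, green, blue), "range_z" (384x512 float32, m along the optical axis (not along the pixel's ray), 0 where there is no reading), "fx", "fy", "cx", "cy" (pixels), "R" (3x3) and "t" (3): a world point X has camera coordinates R X + t. Camera axes: x right, y down, z forward; pixel columns grow to the right and rows downward; lengths in m; the calibration is good to about 2 mm. A picture is of the moment at which its call begins.
- r.close_job(): hands the job in; it is judged then, once.
The state is a dict: "time_s": time; "joints": joint angles; "qd": joint speeds; "joint_torque": joint torques, N m; "tcp_pos": TCP position; "eef_rot": TCP orientation; "contact_force": force on the tool from outside, world axes, zero at the start; "moment": the same for the moment, N m; "gripper_width": finger opening in m; "gripper_force": force on a finger pad.
Only numpy, scipy, OpenCV 4.12 (cv2) and the standard library are available. Lean on these libraries where they do the work, as an engineer would, in place of code of your own. Each camera call takes 0.05 s, during which the arm holds its last target. There are 200 camera calls.

## Task

Both covers of the twin-bay incubator stand open. Push the heavy cover over the bay that holds the stack of culture dishes down until it is fully shut, moving slowly so that it does not slam, and without pressing hard on it once it is home. Leave the other cover standing open as it is and do not disturb the dishes.

Things in the scene. Friction and masses are not known exactly. Their poses are not given: they have to be found in the camera images.
- incubator: White twin-bay bench incubator, fixed, 190 (x) x 290 (y) mm, on levelling legs. Origin: centre of its underside, which stands 5-50 mm above the bench; rim 105 mm above the origin; x points from its front to its rear (hinges), y to its left, z up. Two square bays, 116 x 116 mm, centred at y = +70 mm (left) and -70 mm (right), floors at z = 22 mm; each has its own cover, centred on it in y.
- cover_left (a joint): Hinge of the plain aluminium left cover (0.56-0.91 kg) on a line along y at incubator x=+85, z=+105 mm. 0 rad = shut; opens up and back to 1.6; starts 1.2-1.4. Shut, the 134 mm wide plate spans 2-172 mm in front of the hinge line, its flat top 22 mm above it; a 70 mm wide lip reaches to 188 mm, top 12 mm above. Stiff: stays where left; a push 140 mm from the hinge takes 1-8 N.
- cover_right (a joint): Hinge of the plain aluminium right cover (0.56-0.91 kg) on a line along y at incubator x=+85, z=+105 mm. 0 rad = shut; opens up and back to 1.6; starts 1.2-1.4. Shut, the 134 mm wide plate spans 2-172 mm in front of the hinge line, its flat top 22 mm above it; a 70 mm wide lip reaches to 188 mm, top 12 mm above. Stiff: stays where left; a push 140 mm from the hinge takes 1-8 N.
- dishes_center (a point): Centre of a stack of round, clear-edged cream culture dishes, 62 mm across and 62 mm high, standing in one of the two bays (left or right) and ending below its rim. The other bay holds one small white bottle.
There are look-alikes about, which are no part of the job. Leave any pink or red look-alike of the part that bears dishes_center alone.

How it is judged:
By the outcome, as a careful person would: the job done as asked, in the order asked, and still so for the second after the job is handed in, with the robot touching nothing.
It also fails if it takes over 37 s, if anything falls off the work surface, if the arm or the gripper's body presses on something with over 40 N, if the wrist force passes 120 N, or if a joint passes its speed limit or range.

## Working session

There is one attempt and no reset: what is moved stays moved. The work goes in short steps, Python scripts to look and compute and a tool call to move; the robot and the scene stay as the last step left them, time stands still between calls to the robot, and variables do not carry over. Pictures are saved under pics/ and viewed, at most 10 in all, crops included, and the job is handed in when it is done.

Besides the shell and the picture viewer there is one more tool, called after "Call:" as a command line: name --argument value ..., lists and objects as JSON in quotes. apply_moves: Moves the arm, as the interface text tells. Its arguments: {"type":"object","properties":{"targets":{"type":"array","items":{"type":"object","properties":{"dp":{"type":"array","items":{"type":"number"}},"yaw":{"type":"number"}}}},"grip":{"type":"number"},"squeeze":{"type":"number"}},"required":["targets"]}

```bash
mkdir -p pics; python3 - <<'E'
from plant import get_state, cams, r
import cv2, numpy as np
for n in("scene","top"):
    c=cams.capture(n); cv2.imwrite(f"pics/{n}0.png",c["image"][:,:,::-1]); np.savez(f"{n}0.npz",**c)
    print(n,c["fx"],c["cx"],c["cy"],(-c["R"].T@c["t"]).round(3),c["R"].round(2).tolist())
print(get_state())
E
```

```text
scene 376.5900064602114 253.64127199250495 189.8788366494944 [0.321 0.105 0.755] [[-0.88, -0.47, -0.0], [-0.36, 0.68, -0.64], [0.31, -0.56, -0.77]]
top 383.12654145769517 257.84332177837155 186.2473593116431 [ 0.457 -0.368  0.974] [[-0.02, -1.0, 0.0], [-0.99, 0.02, -0.12], [0.12, -0.0, -0.99]]
{'time_s': 0.1, 'joints': array([-5.66584581e+01,  2.05863512e+01,  6.38105512e-01, -1.50797282e-02,
       -7.01377068e+01, -1.65081558e+01]), 'qd': array([-0.00166508, -0.04752641,  0.19065634,  0.07935553,  0.11572277,
       -0.06753537]), 'joint_torque': array([-1.06083233e-03, -5.84160948e+01,  2.93752098e+01,  7.01556891e+00,
        1.02030986e-02, -4.65919322e-05]), 'tcp_pos': array([ 0.19532385, -0.64568535,  0.24772882]), 'eef_rot': array([ 1.79913562e+02, -1.08330496e-02, -1.63171740e+02]), 'contact_force': array([-0.17538996, -0.55388915,  0.55842381]), 'moment': array([-0.02009559, -0.02820597, -0.02148347]), 'gripper_force': 0.0, 'gripper_width': 0.08734501739688924}
```

View pics/scene0.png

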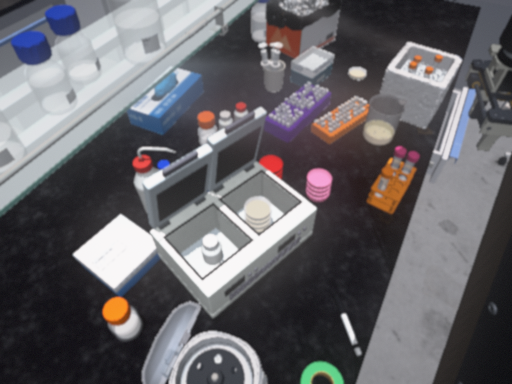

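View pics/top0.png

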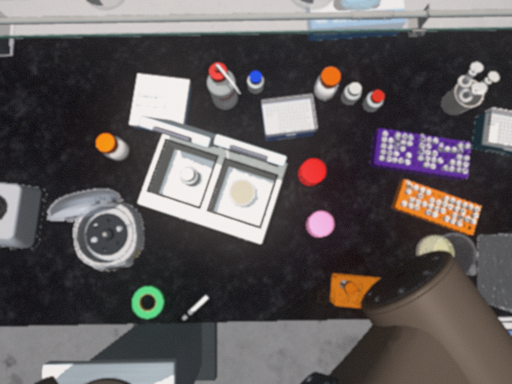

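The top view shows the incubator with its hinges away from the robot. The dishes are in the right bay, at about (243,192), and the bottle is in the left bay at (188,174). So the right cover is the one to shut.

```bash
cat > h.py <<'E'
import numpy as np
def pts(c):
    z=c["range_z"]; v,u=np.mgrid[:384,:512]
    P=np.stack([(u-c["cx"])/c["fx"]*z,(v-c["cy"])/c["fy"]*z,z],-1)
    W=(P-c["t"])@c["R"]; W[z==0]=np.nan; return W
E
python3 - <<'E'
from h import *
import cv2
c=np.load("top0.npz"); W=pts(c)
roi=np.zeros((384,512),bool); roi[112:250,125:295]=1
z=W[...,2]; h,e=np.histogram(z[roi&(z>.05)],np.arange(.05,.4,.005)); print([(round(a,3),int(b)) for a,b in zip(e,h)])
zr=e[np.argmax(np.where((e>.1)&(e<.16),h,0))]+.0025
zr=np.median(z[roi&(abs(z-zr)<.006)]); print("rim",zr)
m=(roi&(abs(z-zr)<.006)).astype(np.uint8)
n,l,s,_=cv2.connectedComponentsWithStats(m); k=1+np.argmax(s[1:,4]); q=W[l==k]; print(s[k])
R=cv2.minAreaRect((q[:,:2]*1000).astype(np.float32)); print(R,cv2.boxPoints(R))
# dishes
for u,v in((243,190),(188,174)): print(W[v,u])
s=np.load("scene0.npz"); S=pts(s)
for n,u,v in(("R tip R",264,113),("R tip L",219,137),("Lcover",140,178),("R plate",240,150),("dish",258,205)):
    p=np.nanmedian(S[v-1:v+3,u-2:u+2].reshape(-1,3),0); print(n,p)
# top of covers
for nm,A in(("top",W),("scene",S)):
    d=A.reshape(-1,3); d=d[(abs(d[:,0]-.57)<.2)&(abs(d[:,1]+.3)<.25)&(d[:,2]>.22)]
    print(nm,len(d),d.min(0) if len(d) else 0,d.max(0) if len(d) else 0)
E
```

```text
[(np.float64(0.05), 1714), (np.float64(0.055), 208), (np.float64(0.06), 177), (np.float64(0.065), 272), (np.float64(0.07), 149), (np.float64(0.075), 662), (np.float64(0.08), 130), (np.float64(0.085), 89), (np.float64(0.09), 148), (np.float64(0.095), 124), (np.float64(0.1), 100), (np.float64(0.105), 336), (np.float64(0.11), 417), (np.float64(0.115), 193), (np.float64(0.12), 94), (np.float64(0.125), 679), (np.float64(0.13), 3897), (np.float64(0.135), 156), (np.float64(0.14), 1), (np.float64(0.145), 7), (np.float64(0.15), 6), (np.float64(0.155), 7), (np.float64(0.16), 6), (np.float64(0.165), 4), (np.float64(0.17), 9), (np.float64(0.175), 8), (np.float64(0.18), 7), (np.float64(0.185), 9), (np.float64(0.19), 7), (np.float64(0.195), 6), (np.float64(0.2), 9), (np.float64(0.205), 9), (np.float64(0.21), 7), (np.float64(0.215), 11), (np.float64(0.22), 11), (np.float64(0.225), 6), (np.float64(0.23), 12), (np.float64(0.235), 11), (np.float64(0.24), 11), (np.float64(0.245), 9), (np.float64(0.25), 14), (np.float64(0.255), 10), (np.float64(0.26), 15), (np.float64(0.265), 69), (np.float64(0.27), 19), (np.float64(0.275), 21), (np.float64(0.28), 16), (np.float64(0.285), 18), (np.float64(0.29), 22), (np.float64(0.295), 275), (np.float64(0.3), 954), (np.float64(0.305), 50), (np.float64(0.31), 114), (np.float64(0.315), 245), (np.float64(0.32), 0), (np.float64(0.325), 0), (np.float64(0.33), 0), (np.float64(0.335), 0), (np.float64(0.34), 0), (np.float64(0.345), 0), (np.float64(0.35), 0), (np.float64(0.355), 0), (np.float64(0.36), 0), (np.float64(0.365), 0), (np.float64(0.37), 0), (np.float64(0.375), 0), (np.float64(0.38), 0), (np.float64(0.385), 0), (np.float64(0.39), 0)]Traceback (most recent call last):
  File "<stdin>", line 6, in <module>
ValueError: operands could not be broadcast together with shapes (70,) (69,) ()
```

```bash
python3 - <<'E'
from h import *
import cv2
c=np.load("top0.npz"); W=pts(c)
roi=np.zeros((384,512),bool); roi[112:250,125:295]=1
z=W[...,2]; zr=np.median(z[roi&(abs(z-.132)<.005)]); print("rim",zr)
m=(roi&(abs(z-zr)<.005)).astype(np.uint8)
n,l,s,_=cv2.connectedComponentsWithStats(m); k=1+np.argmax(s[1:,4]); q=W[l==k]; print(s[k])
R=cv2.minAreaRect((q[:,:2]*1000).astype(np.float32)); print(R,cv2.boxPoints(R).round())
for u,v in((243,190),(188,174)): print(W[v,u])
S=pts(np.load("scene0.npz"))
for n,u,v in(("R plate",240,150),("dish",258,205)): print(n,S[v,u])
# cover top ends, top view
for lo,hi in((.29,.31),(.31,.325)):
    q=W[roi&(z>lo)&(z<hi)]; R=cv2.minAreaRect((q[:,:2]*1000).astype(np.float32)); print(lo,len(q),q[:,2].mean(),cv2.boxPoints(R).round().tolist())
# tall obstacles on path
d=W.reshape(-1,3)
E
```

```text
rim 0.13186255232028826
[ 137  134  150  110 4678]
((566.5797119140625, -268.99835205078125), (289.9259033203125, 187.47886657714844), 71.15913391113281) [[ 431. -376.]
 [ 608. -436.]
 [ 702. -162.]
 [ 525. -102.]]
[ 0.55318922 -0.33750209  0.10852645]
[ 0.59080424 -0.21396738  0.11718403]
R plate [ 0.6061543  -0.36082663  0.22798462]
dish [ 0.55181018 -0.33644897  0.10895141]
0.29 1301 0.3014932138341962 [[572.0, -416.0], [598.0, -424.0], [672.0, -161.0], [646.0, -153.0]]
0.31 359 0.31576828364220894 [[582.0, -385.0], [594.0, -388.0], [648.0, -186.0], [635.0, -183.0]]
```

Measured values:

| Quantity | Value |
|---|---|
| Incubator centre | (0.567, -0.269) |
| Incubator yaw | -18.8° |
| Rim height | 0.132 |
| Footprint | 290 x 188 mm, matches the given size |
| Cover angle | about 1.3 rad |

Next I raise the arm, close the fingers, and go over and behind the right cover.

Call:
apply_moves --grip 1 --targets '[{"dp": [0,0,0.04],"yaw": 0},{"dp": [0,0,0.08],"yaw": 0},{"dp": [0,0,0.12],"yaw": 0},{"dp": [0,0,0.16],"yaw": 0},{"dp": [0.03,0.018,0.16],"yaw": 4},{"dp": [0.06,0.035,0.16],"yaw": 8},{"dp": [0.09,0.052,0.16],"yaw": 12},{"dp": [0.12,0.07,0.16],"yaw": 16},{"dp": [0.15,0.087,0.16],"yaw": 20},{"dp": [0.18,0.104,0.16],"yaw": 24},{"dp": [0.21,0.121,0.16],"yaw": 28},{"dp": [0.24,0.138,0.16],"yaw": 32},{"dp": [0.27,0.155,0.16],"yaw": 36},{"dp": [0.3,0.173,0.16],"yaw": 40},{"dp": [0.33,0.19,0.16],"yaw": 44},{"dp": [0.36,0.208,0.16],"yaw": 48},{"dp": [0.39,0.225,0.16],"yaw": 52},{"dp": [0.42,0.242,0.16],"yaw": 54.4},{"dp": [0.456,0.263,0.16],"yaw": 54.4},{"dp": [0.456,0.263,0.16],"yaw": 54.4}]'

```text
time_s: 1.77
tcp_pos: [0.6566, -0.3786, 0.4048]
eef_rot: [179.8, 0.1, -108.5]
contact_force: [-0.4, 0.4, -2.6]
gripper_width: 0.0006
gripper_force: 0.0
```

```bash
python3 - <<'E'
from plant import get_state, cams, r
import cv2
from h import *
c=cams.capture("scene"); cv2.imwrite("pics/s1.png",c["image"][:,:,::-1]); s=get_state()
print(s["time_s"],s["tcp_pos"],s["eef_rot"],s["contact_force"],s["joints"].round(1))
E
```

```text
1.8167 [ 0.65447363 -0.38018392  0.40525227] [ 1.79772218e+02  4.69817200e-02 -1.08547009e+02] [-0.63539559  0.28081419 -0.47726083] [-15.5  26.7  29.9  -0.1 -93.4  -3. ]
```

View pics/s1.png

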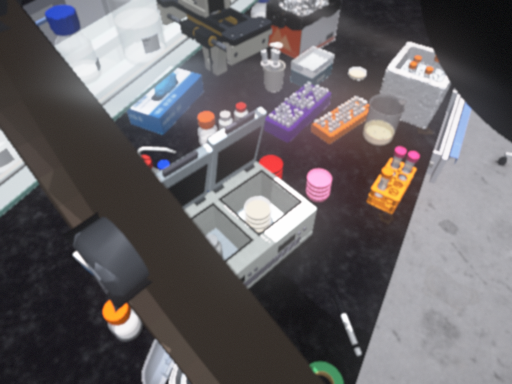

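The fingers are closed and behind the right cover, at about (210,60) in the image and still above its top. Next I lower them behind it.

Call:
apply_moves --targets '[{"dp": [0,0,-0.02],"yaw": 0},{"dp": [0,0,-0.04],"yaw": 0},{"dp": [0,0,-0.06],"yaw": 0},{"dp": [0,0,-0.08],"yaw": 0},{"dp": [0,0,-0.095],"yaw": 0},{"dp": [0,0,-0.105],"yaw": 0},{"dp": [0,0,-0.105],"yaw": 0},{"dp": [0,0,-0.105],"yaw": 0}]'

```text
time_s: 2.48
tcp_pos: [0.6511, -0.3835, 0.3036]
eef_rot: [180.0, -0.0, -108.8]
contact_force: [-0.5, 0.2, -0.1]
gripper_width: 0.0004
gripper_force: 0.0
```

```bash
python3 - <<'E'
from plant import get_state, cams, r
import cv2
from h import *
for n in("top","scene"):
    c=cams.capture(n); cv2.imwrite(f"pics/{n}2.png",cv2.resize(c["image"][60:260,100:360] if n=="top" else c["image"][0:260,100:360],None,fx=2,fy=2)[:,:,::-1])
s=get_state()
print(s["time_s"],s["tcp_pos"],s["contact_force"])
# planned path: contact r=.15 on face, tcp .021 behind
C=np.array([.5665,-.269]);a=np.radians(-18.84);ex=np.array([np.cos(a),np.sin(a)]);ey=np.array([-ex[1],ex[0]])
for th in np.arange(1.3,-.01,-.1):
    x=.085-.15*np.cos(th)+.022*np.sin(th)+.021; z=.132+.15*np.sin(th)+.022*np.cos(th)+.022
    print(round(th,2),(C+x*ex-.08*ey).round(4),round(z,4))
E
```

```text
2.5833 [ 0.65170581 -0.38355122  0.30512219] [0.12718239 0.19120303 0.36697591]
1.3 [ 0.6231 -0.3728] 0.3044
1.2 [ 0.609 -0.368] 0.3018
1.1 [ 0.5951 -0.3633] 0.2977
1.0 [ 0.5818 -0.3588] 0.2921
0.9 [ 0.5691 -0.3544] 0.2852
0.8 [ 0.557  -0.3503] 0.2769
0.7 [ 0.5458 -0.3465] 0.2675
0.6 [ 0.5356 -0.343 ] 0.2569
0.5 [ 0.5264 -0.3398] 0.2452
0.4 [ 0.5183 -0.3371] 0.2327
0.3 [ 0.5115 -0.3348] 0.2193
0.2 [ 0.506  -0.3329] 0.2054
0.1 [ 0.5018 -0.3315] 0.1909
-0.0 [ 0.499  -0.3305] 0.176
```

View pics/scene2.png

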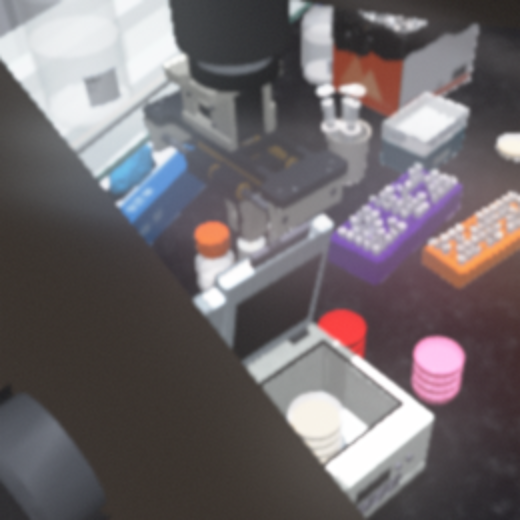

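The gripper's long side lies along the incubator's x axis, and the fingers are behind the right cover's outer face at about (245,215) in the crop. Everything is clear, so I start a gentle push.

Call:
apply_moves --targets '[{"dp": [-0.004,0.0014,0]},{"dp": [-0.008,0.0028,0]},{"dp": [-0.012,0.0042,0]},{"dp": [-0.016,0.0056,0]},{"dp": [-0.019,0.0066,0]},{"dp": [-0.021,0.0073,0]},{"dp": [-0.023,0.008,0]},{"dp": [-0.025,0.0087,0]},{"dp": [-0.027,0.0094,0]},{"dp": [-0.029,0.01,0]},{"dp": [-0.031,0.0107,-0.0005]},{"dp": [-0.033,0.0114,-0.001]},{"dp": [-0.035,0.012,-0.001]},{"dp": [-0.037,0.0127,-0.0015]},{"dp": [-0.039,0.0134,-0.002]},{"dp": [-0.041,0.014,-0.002]},{"dp": [-0.043,0.0147,-0.0025]}]'

```text
$.targets[0]: bad value
```

```bash
cat > ck.py <<'E'
from plant import get_state, cams
import cv2
from h import *
# cover angle of right cover from scene depth points, local frame
C=np.array([.5665,-.269]);a=np.radians(-18.84);ex=np.array([np.cos(a),np.sin(a)]);ey=np.array([-ex[1],ex[0]])
c=cams.capture("scene"); S=pts(c).reshape(-1,3); d=S[:,:2]-C; x=d@ex; y=d@ey; z=S[:,2]-.132
rr=np.hypot(x-.085,z)
s=get_state(); print(s["time_s"],s["tcp_pos"].round(4),s["contact_force"].round(1))
for nm,lo,hi in(("R",-.135,-.005),("L",.005,.135)):
    k=(y>lo)&(y<hi)&(rr>.09)&(rr<.19)&(z>.012)&(x<.125); t=np.arctan2(z[k],.085-x[k])
    print(nm,k.sum(),np.percentile(t,[5,25,50,75,95]).round(2) if k.sum() else "")
E
python3 ck.py
```

```text
2.6333 [ 0.6518 -0.3835  0.3052] [-0.5 -1.1 -0.2]
R 1979 [1.38 1.39 1.4  1.41 1.69]
L 222 [1.33 1.34 1.35 1.39 1.43]
```

Call:
apply_moves --targets '[{"dp": [-0.004,0.0014,0],"yaw": 0},{"dp": [-0.007,0.0024,0],"yaw": 0},{"dp": [-0.01,0.0034,0],"yaw": 0},{"dp": [-0.012,0.0041,0],"yaw": 0},{"dp": [-0.014,0.0048,0],"yaw": 0},{"dp": [-0.016,0.0055,0],"yaw": 0},{"dp": [-0.018,0.0062,0],"yaw": 0},{"dp": [-0.02,0.0069,0],"yaw": 0},{"dp": [-0.022,0.0076,0],"yaw": 0},{"dp": [-0.024,0.0083,0],"yaw": 0},{"dp": [-0.026,0.009,0],"yaw": 0},{"dp": [-0.028,0.0097,0],"yaw": 0},{"dp": [-0.03,0.0104,-0.0005],"yaw": 0},{"dp": [-0.032,0.011,-0.001],"yaw": 0},{"dp": [-0.034,0.0117,-0.001],"yaw": 0},{"dp": [-0.036,0.0124,-0.0015],"yaw": 0},{"dp": [-0.038,0.013,-0.0015],"yaw": 0},{"dp": [-0.04,0.0137,-0.002],"yaw": 0},{"dp": [-0.042,0.0145,-0.0025],"yaw": 0}]'

```text
time_s: 4.22
tcp_pos: [0.611, -0.369, 0.3016]
eef_rot: [-179.8, -0.0, -108.8]
contact_force: [5.4, -2.3, -0.6]
gripper_width: 0.0006
gripper_force: 2.7
```

```bash
python3 ck.py
```

```text
4.2667 [ 0.6106 -0.3688  0.3016] [ 4.8 -2.9 -2.4]
R 1489 [1.26 1.27 1.28 1.32 1.52]
L 2148 [1.33 1.33 1.34 1.35 1.42]
```

Contact is at about 5.5 N and the cover is following the model, at about 1.21 rad. I continue along the arc.

Call:
apply_moves --targets '[{"dp": [-0.0017,0.0006,-0.0004],"yaw": 0},{"dp": [-0.0035,0.0012,-0.0009],"yaw": 0},{"dp": [-0.0052,0.0018,-0.0014],"yaw": 0},{"dp": [-0.007,0.0024,-0.0019],"yaw": 0},{"dp": [-0.0087,0.003,-0.0024],"yaw": 0},{"dp": [-0.0105,0.0036,-0.003],"yaw": 0},{"dp": [-0.0122,0.0041,-0.0035],"yaw": 0},{"dp": [-0.0139,0.0047,-0.0041],"yaw": 0},{"dp": [-0.0156,0.0053,-0.0048],"yaw": 0},{"dp": [-0.0173,0.0058,-0.0055],"yaw": 0},{"dp": [-0.019,0.0064,-0.0062],"yaw": 0},{"dp": [-0.0206,0.007,-0.0069],"yaw": 0},{"dp": [-0.0223,0.0075,-0.0076],"yaw": 0},{"dp": [-0.0239,0.0081,-0.0083],"yaw": 0},{"dp": [-0.0256,0.0086,-0.009],"yaw": 0},{"dp": [-0.0272,0.0092,-0.0097],"yaw": 0},{"dp": [-0.0288,0.0098,-0.0105],"yaw": 0},{"dp": [-0.0304,0.0103,-0.0113],"yaw": 0},{"dp": [-0.032,0.0109,-0.0122],"yaw": 0},{"dp": [-0.0336,0.0114,-0.0131],"yaw": 0}]'

```text
time_s: 5.93
tcp_pos: [0.5756, -0.3571, 0.2889]
eef_rot: [-180.0, -0.0, -108.8]
contact_force: [2.4, 0.8, 6.5]
gripper_width: 0.0004
gripper_force: 2.5
```

```bash
python3 ck.py
```

```text
5.9833 [ 0.5753 -0.357   0.2887] [0.3 0.9 4.4]
R 885 [1.   1.03 1.08 1.18 1.31]
L 2137 [1.32 1.33 1.34 1.35 1.42]
```

Call:
apply_moves --targets '[{"dp": [-0.0016,0.0006,-0.0009],"yaw": 0},{"dp": [-0.0032,0.0011,-0.0018],"yaw": 0},{"dp": [-0.0047,0.0017,-0.0026],"yaw": 0},{"dp": [-0.0063,0.0022,-0.0035],"yaw": 0},{"dp": [-0.0078,0.0027,-0.0045],"yaw": 0},{"dp": [-0.0094,0.0032,-0.0055],"yaw": 0},{"dp": [-0.0109,0.0038,-0.0065],"yaw": 0},{"dp": [-0.0124,0.0043,-0.0076],"yaw": 0},{"dp": [-0.0139,0.0048,-0.0086],"yaw": 0},{"dp": [-0.0154,0.0053,-0.0097],"yaw": 0},{"dp": [-0.0169,0.0058,-0.0107],"yaw": 0},{"dp": [-0.0184,0.0063,-0.0118],"yaw": 0},{"dp": [-0.0198,0.0068,-0.0129],"yaw": 0},{"dp": [-0.0212,0.0073,-0.0141],"yaw": 0},{"dp": [-0.0226,0.0077,-0.0153],"yaw": 0},{"dp": [-0.024,0.0082,-0.0164],"yaw": 0},{"dp": [-0.0254,0.0087,-0.0176],"yaw": 0},{"dp": [-0.0268,0.0092,-0.0188],"yaw": 0},{"dp": [-0.0282,0.0096,-0.02],"yaw": 0},{"dp": [-0.0296,0.0101,-0.0212],"yaw": 0}]'

```text
time_s: 7.65
tcp_pos: [0.5452, -0.347, 0.2671]
eef_rot: [179.9, -0.0, -108.8]
contact_force: [0.4, -0.2, 4.5]
gripper_width: 0.0004
gripper_force: 1.9
```

```bash
python3 ck.py
```

```text
7.7 [ 0.545  -0.3469  0.2668] [-0.6  0.6  4.7]
R 1185 [0.78 0.83 0.89 0.96 1.15]
L 2137 [1.33 1.33 1.34 1.35 1.42]
```

Call:
apply_moves --targets '[{"dp": [-0.0013,0.0004,-0.0013],"yaw": 0},{"dp": [-0.0026,0.0009,-0.0026],"yaw": 0},{"dp": [-0.0039,0.0013,-0.0039],"yaw": 0},{"dp": [-0.0052,0.0018,-0.0052],"yaw": 0},{"dp": [-0.0065,0.0022,-0.0065],"yaw": 0},{"dp": [-0.0077,0.0026,-0.0079],"yaw": 0},{"dp": [-0.009,0.0031,-0.0092],"yaw": 0},{"dp": [-0.0102,0.0035,-0.0106],"yaw": 0},{"dp": [-0.0114,0.0039,-0.012],"yaw": 0},{"dp": [-0.0126,0.0043,-0.0134],"yaw": 0},{"dp": [-0.0138,0.0047,-0.0149],"yaw": 0},{"dp": [-0.0149,0.0051,-0.0164],"yaw": 0},{"dp": [-0.016,0.0055,-0.0178],"yaw": 0},{"dp": [-0.0172,0.0059,-0.0193],"yaw": 0},{"dp": [-0.0183,0.0063,-0.0208],"yaw": 0},{"dp": [-0.0194,0.0067,-0.0223],"yaw": 0},{"dp": [-0.0205,0.0071,-0.0238],"yaw": 0},{"dp": [-0.0215,0.0074,-0.0254],"yaw": 0},{"dp": [-0.0226,0.0078,-0.0269],"yaw": 0},{"dp": [-0.0236,0.0081,-0.0285],"yaw": 0}]'

```text
time_s: 9.37
tcp_pos: [0.5225, -0.3388, 0.238]
eef_rot: [180.0, 0.0, -108.8]
contact_force: [-0.6, -0.3, 3.9]
gripper_width: 0.0003
gripper_force: 1.5
```

```bash
python3 ck.py
```

```text
9.4167 [ 0.5222 -0.3387  0.2376] [-1.4 -0.1  2. ]
R 1868 [0.53 0.61 0.65 0.75 1.43]
L 2147 [1.32 1.33 1.34 1.35 1.42]
```

Call:
apply_moves --targets '[{"dp": [-0.001,0.0003,-0.0016],"yaw": 0},{"dp": [-0.002,0.0007,-0.0031],"yaw": 0},{"dp": [-0.003,0.001,-0.0047],"yaw": 0},{"dp": [-0.004,0.0014,-0.0063],"yaw": 0},{"dp": [-0.0049,0.0017,-0.008],"yaw": 0},{"dp": [-0.0058,0.002,-0.0096],"yaw": 0},{"dp": [-0.0066,0.0023,-0.0113],"yaw": 0},{"dp": [-0.0075,0.0026,-0.013],"yaw": 0},{"dp": [-0.0083,0.0029,-0.0146],"yaw": 0},{"dp": [-0.0092,0.0032,-0.0163],"yaw": 0},{"dp": [-0.01,0.0034,-0.018],"yaw": 0},{"dp": [-0.0108,0.0037,-0.0197],"yaw": 0},{"dp": [-0.0115,0.004,-0.0213],"yaw": 0},{"dp": [-0.0122,0.0042,-0.023],"yaw": 0},{"dp": [-0.0129,0.0044,-0.0246],"yaw": 0},{"dp": [-0.0136,0.0047,-0.0262],"yaw": 0},{"dp": [-0.0142,0.0049,-0.0277],"yaw": 0},{"dp": [-0.0148,0.0051,-0.0292],"yaw": 0},{"dp": [-0.0154,0.0053,-0.0306],"yaw": 0},{"dp": [-0.016,0.0055,-0.0319],"yaw": 0}]'

```text
time_s: 11.08
tcp_pos: [0.5067, -0.3334, 0.2062]
eef_rot: [-180.0, 0.0, -108.8]
contact_force: [0.4, 0.3, 1.7]
gripper_width: 0.0004
gripper_force: 1.1
```

```bash
python3 ck.py
```

```text
11.1333 [ 0.5066 -0.3334  0.206 ] [ 0.1 -0.5  0.9]
R 2671 [0.29 0.37 0.43 0.99 1.34]
L 2148 [1.33 1.33 1.34 1.35 1.42]
```

Call:
apply_moves --targets '[{"dp": [-0.0003,0.0001,-0.0012],"yaw": 0},{"dp": [-0.0007,0.0002,-0.0024],"yaw": 0},{"dp": [-0.001,0.0003,-0.0036],"yaw": 0},{"dp": [-0.0013,0.0004,-0.0048],"yaw": 0},{"dp": [-0.0017,0.0006,-0.006],"yaw": 0},{"dp": [-0.002,0.0007,-0.0072],"yaw": 0},{"dp": [-0.0023,0.0008,-0.0084],"yaw": 0},{"dp": [-0.0027,0.0009,-0.0096],"yaw": 0},{"dp": [-0.003,0.001,-0.0108],"yaw": 0},{"dp": [-0.0034,0.0012,-0.012],"yaw": 0},{"dp": [-0.0037,0.0013,-0.0132],"yaw": 0},{"dp": [-0.004,0.0014,-0.0144],"yaw": 0},{"dp": [-0.0043,0.0015,-0.0156],"yaw": 0},{"dp": [-0.0046,0.0016,-0.0168],"yaw": 0},{"dp": [-0.0049,0.0017,-0.018],"yaw": 0},{"dp": [-0.0052,0.0018,-0.0192],"yaw": 0},{"dp": [-0.0054,0.0019,-0.0204],"yaw": 0},{"dp": [-0.0056,0.002,-0.0216],"yaw": 0},{"dp": [-0.0058,0.0021,-0.0228],"yaw": 0},{"dp": [-0.006,0.0022,-0.024],"yaw": 0}]'

```text
time_s: 12.8
tcp_pos: [0.5006, -0.3313, 0.1822]
eef_rot: [180.0, -0.0, -108.8]
contact_force: [-2.2, -0.5, 2.5]
gripper_width: 0.0004
gripper_force: 1.0
```

```bash
python3 ck.py
```

```text
12.85 [ 0.5005 -0.3312  0.182 ] [-1.6 -0.5  0.5]
R 3045 [0.11 0.2  0.27 0.87 1.24]
L 2140 [1.33 1.33 1.34 1.35 1.42]
```

Near home now. I go down at about 4 mm/s in short calls and watch the force.

Call:
apply_moves --targets '[{"dp": [0,0,-0.0004],"yaw": 0},{"dp": [-0.0001,0,-0.0008],"yaw": 0},{"dp": [-0.0002,0,-0.0012],"yaw": 0},{"dp": [-0.0003,0,-0.0016],"yaw": 0},{"dp": [-0.0004,0,-0.002],"yaw": 0},{"dp": [-0.0005,0,-0.0024],"yaw": 0},{"dp": [-0.0006,0,-0.0028],"yaw": 0},{"dp": [-0.0007,0,-0.0032],"yaw": 0},{"dp": [-0.0008,0,-0.0036],"yaw": 0},{"dp": [-0.0009,0,-0.004],"yaw": 0}]'

```text
time_s: 13.68
tcp_pos: [0.4999, -0.3312, 0.1783]
eef_rot: [-180.0, 0.0, -108.8]
contact_force: [-0.7, 1.2, 1.6]
gripper_width: 0.0004
gripper_force: 0.9
```

Call:
apply_moves --targets '[{"dp": [0,0,-0.0003],"yaw": 0},{"dp": [0,0,-0.0006],"yaw": 0},{"dp": [0,0,-0.0009],"yaw": 0},{"dp": [0,0,-0.0012],"yaw": 0}]'

```text
time_s: 14.02
tcp_pos: [0.4998, -0.3313, 0.1771]
eef_rot: [180.0, 0.0, -108.8]
contact_force: [-0.7, 0.9, 1.9]
gripper_width: 0.0003
gripper_force: 0.9
```

Call:
apply_moves --targets '[{"dp": [0,0,-0.0003],"yaw": 0},{"dp": [0,0,-0.0006],"yaw": 0},{"dp": [0,0,-0.0009],"yaw": 0},{"dp": [0,0,-0.0012],"yaw": 0}]'

```text
time_s: 14.35
tcp_pos: [0.4996, -0.3313, 0.1759]
eef_rot: [180.0, -0.0, -108.8]
contact_force: [-1.4, 0.8, 2.0]
gripper_width: 0.0004
gripper_force: 0.9
```

Call:
apply_moves --targets '[{"dp": [0,0,-0.0003],"yaw": 0},{"dp": [0,0,-0.0006],"yaw": 0},{"dp": [0,0,-0.0009],"yaw": 0}]'

```text
time_s: 14.6
tcp_pos: [0.4996, -0.3313, 0.175]
eef_rot: [180.0, -0.0, -108.8]
contact_force: [-2.2, 0.2, 1.6]
gripper_width: 0.0003
gripper_force: 1.0
```

Call:
apply_moves --targets '[{"dp": [0,0,-0.0003],"yaw": 0},{"dp": [0,0,-0.0006],"yaw": 0},{"dp": [0,0,-0.0009],"yaw": 0}]'

```text
time_s: 14.85
tcp_pos: [0.4996, -0.3313, 0.1749]
eef_rot: [-180.0, -0.0, -108.8]
contact_force: [-3.5, 4.0, 9.8]
gripper_width: 0.0004
gripper_force: 4.8
```

```bash
python3 ck.py; python3 - <<'E'
from plant import cams
import cv2
from h import *
C=np.array([.5665,-.269]);a=np.radians(-18.84);ex=np.array([np.cos(a),np.sin(a)]);ey=np.array([-ex[1],ex[0]])
for n in("scene","top"):
    c=cams.capture(n); cv2.imwrite(f"pics/{n}5.png",c["image"][:,:,::-1])
    S=pts(c).reshape(-1,3); d=S[:,:2]-C; x=d@ex; y=d@ey
    k=(y>-.13)&(y<-.01)&(x>-.083)&(x<.075)&(S[:,2]>.14)&(S[:,2]<.175); 
    if k.sum()>50:
        A=np.c_[x[k],np.ones(k.sum())]; p=np.polyfit(x[k],S[k,2],1); print(n,k.sum(),"slope",p, np.std(S[k,2]-np.polyval(p,x[k])))
E
```

```text
14.9 [ 0.4996 -0.3313  0.1749] [-3.   3.   6.5]
R 2909 [0.12 0.15 0.24 0.86 1.22]
L 2145 [1.33 1.33 1.34 1.35 1.42]
scene 2425 slope [-0.00849946  0.15327382] 0.002978783626670062
top 237 slope [0.00148169 0.15373655] 0.0014087679141203012
```

View pics/scene5.png

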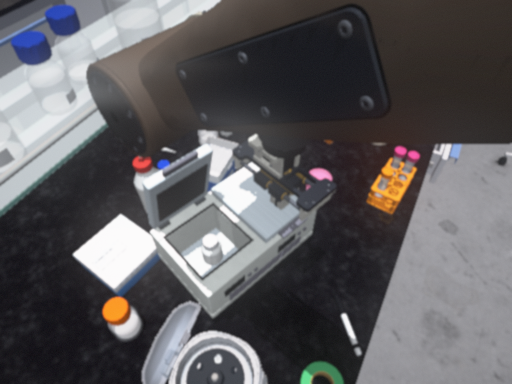

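The force stepped up to about 10 N as motion stopped. The plate reads level at z = 0.1535, which matches rim + 22 mm, so the cover is home. Its plate shows flat at about (255,205), and the left cover at (180,185) is still open. I lift straight off.

Call:
apply_moves --targets '[{"dp": [0,0,0.002],"yaw": 0},{"dp": [0,0,0.006],"yaw": 0},{"dp": [0,0,0.015],"yaw": 0},{"dp": [0,0,0.03],"yaw": 0},{"dp": [0,0,0.05],"yaw": 0},{"dp": [0,0,0.075],"yaw": 0},{"dp": [0,0,0.1],"yaw": 0},{"dp": [0,0,0.125],"yaw": 0},{"dp": [0,0,0.15],"yaw": 0},{"dp": [0,0,0.17],"yaw": 0},{"dp": [0,0,0.18],"yaw": 0},{"dp": [0,0,0.18],"yaw": 0},{"dp": [0,0,0.18],"yaw": 0},{"dp": [0,0,0.18],"yaw": 0}]'

```text
time_s: 16.17
tcp_pos: [0.4993, -0.3309, 0.3527]
eef_rot: [179.9, 0.0, -108.8]
contact_force: [1.3, -0.8, -0.6]
gripper_width: 0.0007
gripper_force: 0.0
```

```bash
python3 ck.py; python3 - <<'E'
from plant import cams
import cv2
from h import *
C=np.array([.5665,-.269]);a=np.radians(-18.84);ex=np.array([np.cos(a),np.sin(a)]);ey=np.array([-ex[1],ex[0]])
for n in("scene","top"):
    c=cams.capture(n); cv2.imwrite(f"pics/{n}6.png",c["image"][:,:,::-1])
    S=pts(c).reshape(-1,3); d=S[:,:2]-C; x=d@ex; y=d@ey
    k=(y>-.13)&(y<-.01)&(x>-.08)&(x<.075)&(S[:,2]>.14)&(S[:,2]<.175)
    if k.sum()>50: print(n,k.sum(),np.polyfit(x[k],S[k,2],1))
E
```

```text
16.2167 [ 0.4993 -0.3309  0.3525] [0.2 0.5 0.7]
R 2186 [0.11 0.13 0.16 0.19 0.22]
L 2149 [1.33 1.33 1.34 1.35 1.42]
scene 3396 [-0.00058595  0.15281734]
top 106 [0.00077514 0.15375929]
```

View pics/scene6.png

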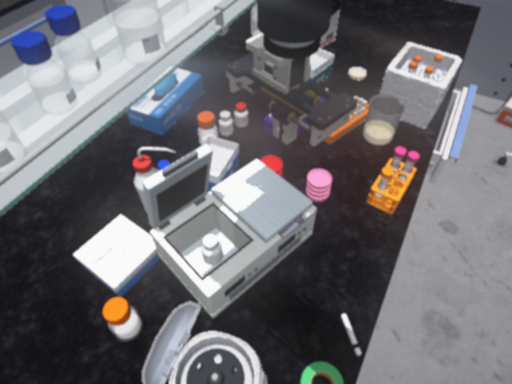

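The right cover lies flat and shut at about (262,200), with a fitted slope near 0. The left cover is unmoved at 1.34 and the gripper is clear.

```bash
python3 -c "
from plant import r
print(r.close_job())"
```

```text
the job is handed in; nothing more can be done
None
```

The right cover, over the bay with the dishes, is fully shut after a slow push that ended at about 10 N; the left cover still stands open as it was, the dishes were not touched, and the job is handed in.

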